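# Slide the border tile under the hand-rest bridge

### The job

Make the border tile ready for painting: without gripping, lifting or tipping it, gently push the thin terracotta tile along the table with the fingertips, end first, under the low hand-rest bridge until the bridge stands squarely over the middle of the tile, with equal lengths sticking out on both sides. Leave the bridge where it stands, and leave the thick plaster block, the cup and the jar alone.

Things in the scene. Friction and masses are not known exactly. Their poses are not given: they have to be found in the camera images.
- tile: loose border tile, origin at the centre of its underside: flat terracotta bar, 56 mm (its x) by 140 mm (its y, the long way) by 14 mm high, about 0.22 kg, two thin white lines along its face. It lies left (+y) or right (-y) of the bridge, up to 25 degrees askew and 35 mm beside the passage's line. Either end may lead.
- bridge: loose hand-rest bridge, 0.9 kg: wooden deck 136 mm (its x) by 60 mm (its y), top 30 mm above the table, on two steel rails 24 mm wide (x), 80 mm long (y). Origin on the table under its centre, z up. The passage runs through along its y (roughly the robot's left-right): 84 mm wide, 18 mm high. Goal: tile at x = y = 0 here, tile's y along the passage.
- thick_block_center (a point): centre of a loose white plaster block with the tile's outline (56 x 140 mm) but 34 mm high, 17 mm above the table; too thick for the bridge; it lies on the other side of the bridge from the tile. Not to be moved.
- cup_center (a point): centre of a small grey speckled handleless cup, 62 mm across, 60 mm high, standing beyond the bridge (farther from the robot). Not to be moved.
- jar_center (a point): centre of a small white screw-cap jar, 48 mm across, 68 mm high, standing on the robot's side of the bridge. Not to be moved.

How it is judged (in metres and radians):
At the end, for the whole second after the job is handed in: The tile lies flat under the bridge, its centre within 10 mm of the bridge's centre along the passage and 15 mm across it, its long side within 0.1 rad of the passage; bridge, block, cup and jar are within 20 mm of where they stood, and tile and bridge are at rest (y of tile in the frame of bridge between -0.01 and 0.01 m and x of tile in the frame of bridge between -0.015 and 0.015 m and angle between the y axis of tile and the y axis of bridge, either way round below 0.1 rad and height (world z) of tile below 0.003 m and angle between each of tile, bridge's own z axis and vertical below 0.05 rad and distance of each of bridge, thick_block_center, cup_center, jar_center from where it was at the start of the episode below 0.02 m and linear speed of each of bridge, tile below 0.01 m/s); the robot touches nothing.
It fails at once if the tile is lifted or tipped (height (world z) of tile above 0.008 m or angle between tile's own z axis and vertical above 0.12 rad).
It fails at once if the tile is gripped or pushed hard (over 30 N from the fingers) (contact force between the fingers and tile above 30 N).
It fails at once if the bridge is lifted or tipped (height (world z) of bridge above 0.008 m or angle between bridge's own z axis and vertical above 0.1 rad).
It fails at once if the bridge is shoved away (distance of bridge from where it was at the start of the episode above 0.02 m).
It fails at once if the thick block, the cup or the jar is disturbed (distance of any of thick_block_center, cup_center, jar_center from where it was at the start of the episode above 0.02 m).
It also fails if it takes over 54 s, if anything falls off the work surface, if the arm or the gripper's body presses on something with over 40 N, if the wrist force passes 120 N, or if a joint passes its speed limit or range.

### The arm

A 6-joint arm with a two-finger parallel gripper is mounted at the origin on a cart in front of the work surface, level with it; the furniture and walls round the work are solid. World frame = base frame: x ahead of the robot, y to its left, z up, the work surface at z = 0. Lengths are in m, angles in degrees, forces in N, time in s.
With the tool pointing down it reaches from about 0.4 to 0.825 m from the base axis. Payload 7 kg.
Tool frame: the origin (TCP) lies on the centre line of the jaws, within the pads' length; the fingertips stand 11 mm ahead of it and the grasp point (between the pads) lies 8 mm behind it; z points along the fingers, y is the direction in which the jaws open and shut (so a half turn about z gives the same grasp; the last joint's range is limited). The gripper opens to 88 mm and grips with 3 to 60 N. Pads are 19 mm wide; open, the fingers measure 130 mm over their backs; the gripper's body (78 mm by 193 mm) begins 47 mm behind the grasp point.
Start: joints at [-54.311, 20.546, 0.682, 0, -70.136, -16.507], TCP at [0.222, -0.638, 0.238] pointing down, gripper open.
Joint ranges: [-176.03, 176.03], [-82.01, 121.73], [-58.28, 71.71], [-173.87, 95.51], [-174.79, -0.11], [-173.66, 173.66]. Speed limits (degrees/s): [136.94, 136.94, 172.46, 180, 180, 180].

### API

Orientations are given as [roll, pitch, yaw] about the fixed x, y, z axes, in that order (R = Rz(yaw) Ry(pitch) Rx(roll)).
In Python, from plant import ctrl, cams, order gives the robot as it stands.
- The arm moves only by the tool jog_arm, never from a script. Its argument "motion" is a list of rows, each an object with "offset": the shift along the tool's x, y, z in mm, a list of three; "roll": the turn about the tool's z in rad; "hand": the finger opening in mm, from 0 to 87.6. A call has 1 to 20 rows; each row is the pose to reach, as a shift and turn from the pose commanded when the call began, along the tool's axes at that moment; what a row does not reach only later rows make up. A row lasts 1/12 s, in which the tool goes at most 41.7 mm and 7.16 degrees, less where a joint would pass 70% of its speed; a pose out of reach is approached as far as the arm can. A call with a gripper value outside its range is refused whole. The fingers move at their own pace and stop on an object; the grip force is fixed at half the most. Time passes only in rows, so rows that repeat a pose let the fingers close. It gives the time, the measured TCP pose, the force and the opening at its end, in the units of the state.
- ctrl.get_obs(): the state, without advancing time (a new reading comes with each control period).
- cams.snapshot(name): name is "scene" or "top" or "wrist"; returns a dict with "img" (480x640x3 uint8, red, green, blue), "K" (3x3 intrinsics, pixels), "cam_to_world" (4x4, takes a point from camera to world coordinates); the wrist camera has in their place "T_tool_cam" (4x4, takes a point from camera to tool coordinates, whose origin is the TCP and whose axes are the flange's). Camera axes: x right, y down, z forward; pixel columns grow to the right and rows downward; lengths in m; the calibration is good to about 2 mm. A picture is of the moment at which its call begins: read the wrist's pose just before it. There is no depth.
- order.close_job(): hands the job in, once; it reports no verdict.
The state is a dict: "clock": time; "joint_pos": joint angles; "qvel": joint speeds; "tau": joint torques, N m; "tool_pos": TCP position; "orientation": TCP orientation; "force": force on the tool from outside, world axes, zero at the start; "moment": the same for the moment, N m; "opening": finger opening in m.
Only numpy, scipy, OpenCV 4.12 (cv2) and the standard library are available. Lean on these libraries where they do the work, as an engineer would, in place of code of your own. Each camera call takes 0.05 s, during which the arm holds its last target. There are 200 camera calls.

## Working session

There is one attempt and no reset: what is moved stays moved. The work goes in short steps, Python scripts to look and compute and a tool call to move; the robot and the scene stay as the last step left them, time stands still between calls to the robot, and variables do not carry over. Pictures are saved under pics/ and viewed, about 8 in all and at most 12, crops included, and the job is handed in when it is done.

Besides the shell and the picture viewer there is one more tool, called after ">>>" in YAML: its name, and indented under it one key for each argument. jog_arm: Moves the arm, as the interface text tells. Its arguments: {"type":"object","properties":{"motion":{"type":"array"}},"required":["motion"]}

```bash
mkdir -p pics; python3 - <<'E'
from plant import ctrl,cams
import cv2,numpy as np
o=ctrl.get_obs();print(o)
for n in("top","scene"):
    s=cams.snapshot(n);cv2.imwrite(f"pics/{n}0.png",s["img"][:,:,::-1]);print(n,s["K"],s["cam_to_world"])
    np.savez(f"{n}0.npz",**s)
E
```

```text
{'clock': 0.0, 'joint_pos': array([-5.43120450e+01,  2.05901690e+01,  6.31974584e-01, -2.29530089e-02,
       -7.01360524e+01, -1.65062694e+01]), 'qvel': array([-0.03887195, -0.01499662, -0.06472375,  0.07070464, -0.08864497,
       -0.05956277]), 'tau': array([ 1.23708454e-03, -5.82721031e+01,  2.93056995e+01,  6.99707955e+00,
        6.86865402e-03, -1.83443558e-04]), 'tool_pos': array([ 0.22159595, -0.63706223,  0.2366144 ]), 'orientation': array([ 1.79903506e+02, -6.09242987e-03, -1.60826126e+02]), 'force': array([-0.54423512, -0.72271564,  0.24011981]), 'moment': array([-0.0178621 ,  0.00802822, -0.00607146]), 'opening': 0.08731882994607597}
top [[515.92223753   0.         319.97046881]
 [  0.         515.92223753 233.18674187]
 [  0.           0.           1.        ]] [[-0.00264767 -0.99654112  0.08305892  0.50144143]
 [-0.999995    0.00249488 -0.00194326  0.01981124]
 [ 0.00172932 -0.08306365 -0.99654274  0.8960928 ]
 [ 0.          0.          0.          1.        ]]
scene [[561.95631168   0.         318.5333089 ]
 [  0.         561.95631168 234.40413609]
 [  0.           0.           1.        ]] [[-7.68371733e-01 -2.59327393e-01  5.85110403e-01  5.43173945e-02]
 [-6.40003811e-01  3.11282541e-01 -7.02494342e-01  6.02648864e-01]
 [ 4.13733182e-05 -9.14249683e-01 -4.05151225e-01  4.16914881e-01]
 [ 0.00000000e+00  0.00000000e+00  0.00000000e+00  1.00000000e+00]]
```

View pics/top0.png

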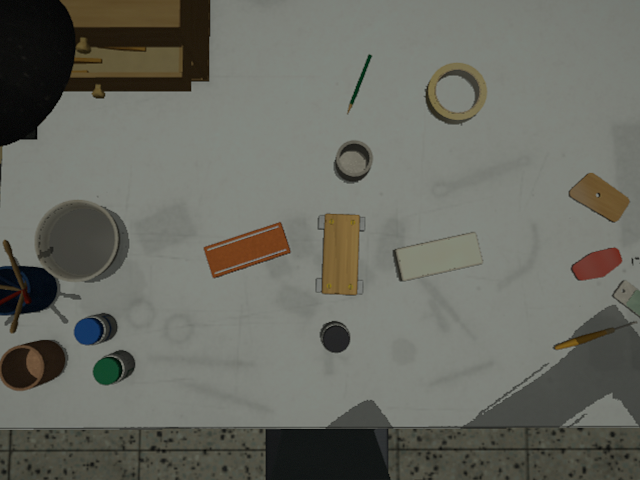

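View pics/scene0.png

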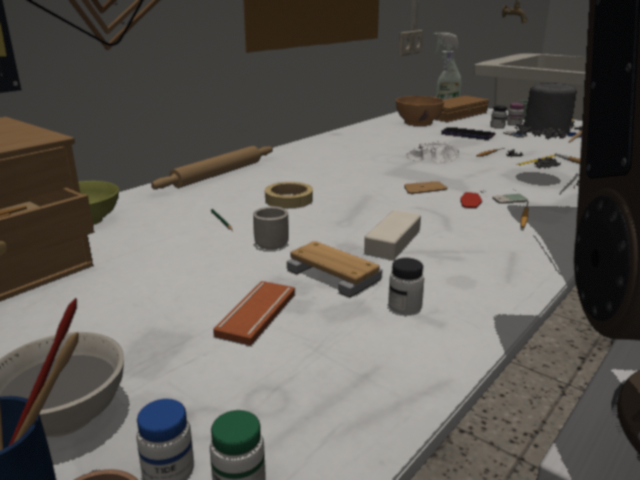

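The tile is orange, left of the bridge at about (247,250) in the top view. The bridge is at (341,254), the block at (439,256), the cup at (353,160) and the jar at (335,337).

```bash
cat > h.py <<'E'
import cv2,numpy as np
def ray(s,uv):
    T=s["cam_to_world"];d=T[:3,:3]@np.linalg.solve(s["K"],[uv[0],uv[1],1.]);return T[:3,3],d
def atz(s,uv,z):
    c,d=ray(s,uv);return (c+d*(z-c[2])/d[2])[:2]
def tri(s1,u1,s2,u2):
    c1,d1=ray(s1,u1);c2,d2=ray(s2,u2)
    t=np.linalg.lstsq(np.c_[d1,-d2],c2-c1,rcond=None)[0]
    a,b=c1+t[0]*d1,c2+t[1]*d2;return (a+b)/2,np.linalg.norm(a-b)
def seg(s,lo,hi,box=None):
    h=cv2.cvtColor(np.ascontiguousarray(s["img"]),cv2.COLOR_RGB2HSV);m=cv2.inRange(h,lo,hi)
    if box: k=np.zeros_like(m);k[box[1]:box[3],box[0]:box[2]]=1;m=m*k
    m=cv2.morphologyEx(m,cv2.MORPH_CLOSE,np.ones((7,7)))
    c=max(cv2.findContours(m,0,2)[0],key=cv2.contourArea);return c[:,0].astype(float)
TILE=((3,150,60),(11,255,255));DECK=((12,90,60),(22,255,255))
def fit(s,col,z,box=None):
    p=np.array([atz(s,u,z) for u in seg(s,*col,box)])
    (c,(w,h),a)=cv2.minAreaRect((p*1000).astype(np.float32))
    return c,(w,h),a
def pose(s,col,z,box=None):   # centre, long, short, angle of long axis from world y (deg, +ccw)
    c,(w,h),a=fit(s,col,z,box)
    if w<h:a+=90
    a-=90
    return np.round(c,1),round(max(w,h),1),round(min(w,h),1),round((a+90)%180-90,2)
E
python3 - <<'E'
from h import *
t=dict(np.load("top0.npz"));s=dict(np.load("scene0.npz"))
print("tile top",pose(t,TILE,.014,(190,200,310,300)),"scene",pose(s,TILE,.014,(200,270,310,350)))
print("deck top",pose(t,DECK,.03,(310,200,370,310)),"scene",pose(s,DECK,.03,(280,230,390,300)))
# heights: centroids of quads
for n,col,b1,b2 in(("tile",TILE,(190,200,310,300),(200,270,310,350)),("deck",DECK,(310,200,370,310),(280,230,390,300))):
  for z in (0,.014,.03):
    a=np.array(fit(t,col,z,b1)[0]);b=np.array(fit(s,col,z,b2)[0]);print(n,z,a.round(1),b.round(1))
for n,u,z in(("block",(439,257),.034),("cup",(353,157),.06),("jar",(335,338),.068)):print(n,atz(t,u,z))
E
```

```text
tile top (array([544.9,  94.7]), 43.1, 19.5, 19.33) scene (array([540.4, 152.8]), 147.0, 53.9, 18.6)
deck top (array([539.1, -16.1]), 134.2, 59.2, 87.21) scene (array([532.2,  -6.6]), 141.3, 68.3, 87.63)
tile 0 [545.6  95.9] [557.3 137.2]
tile 0.014 [544.9  94.7] [540.4 152.8]
tile 0.03 [544.1  93.4] [521.1 170.7]
deck 0 [540.4 -17.3] [569.2 -53.8]
deck 0.014 [539.8 -16.8] [551.9 -31.8]
deck 0.03 [539.1 -16.1] [532.2  -6.6]
block [ 0.53286632 -0.18066352]
cup [ 0.69687883 -0.03654052]
jar [ 0.40381208 -0.00516771]
```

```bash
python3 - <<'E'
from h import *
t=dict(np.load("top0.npz"))
h=cv2.cvtColor(t["img"],cv2.COLOR_RGB2HSV)
for u in((215,258),(225,265),(247,250),(270,240),(280,245),(330,230),(341,254)):print(u,h[u[1],u[0]])
for lo in ((2,120,50),(0,120,40)):
  T=(lo,(14,255,255));print(pose(t,T,.014,(190,200,310,300)))
s=dict(np.load("scene0.npz"));c=seg(s,(0,120,40),(14,255,255),(200,270,310,350))
# z from triangulated top-face corners: print extreme pts
print(cv2.boxPoints(cv2.minAreaRect(seg(t,(0,120,40),(14,255,255),(190,200,310,300)).astype(np.float32))).round(1))
print(cv2.approxPolyDP(c.astype(np.float32),5,True)[:,0])
E
python3 -c "
import cv2,numpy as np
a=cv2.imread('pics/scene0.png')[225:355,200:400];cv2.imwrite('pics/c1.png',cv2.resize(a,None,fx=4,fy=4))"
```

```text
(215, 258) [ 12 194 113]
(225, 265) [ 12 192 113]
(247, 250) [ 12 189 116]
(270, 240) [ 12 191 115]
(280, 245) [ 13 197 114]
(330, 230) [ 19 140 120]
(341, 254) [ 19 140 124]
(array([547.2, 143.4]), 138.6, 54.9, 18.42)
(array([547.2, 143.4]), 138.6, 54.9, 18.42)
[[203.1 247.3]
 [280.2 221.6]
 [290.3 251.9]
 [213.2 277.6]]
[[293. 288.]
 [264. 283.]
 [215. 335.]
 [249. 344.]]
```

View pics/c1.png

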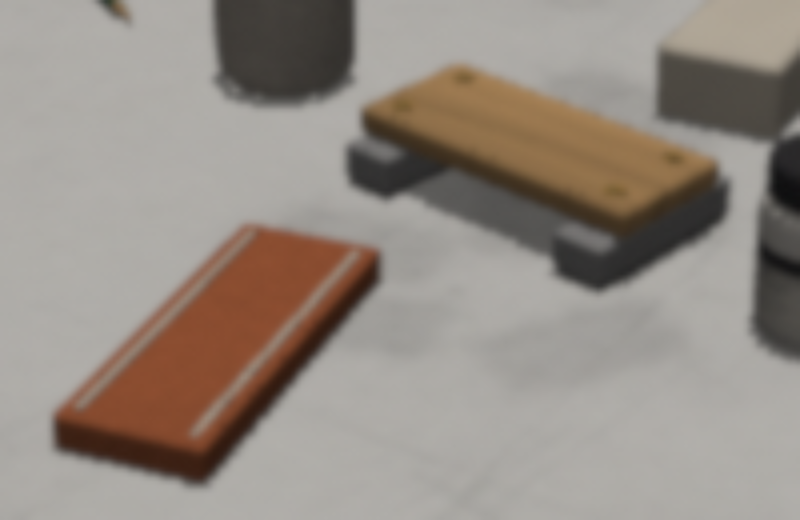

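The crop shows tile top-face corners at full-image pixels of about (262,281), (295,288), (214,329) and (251,338). The deck corners are at about (314,241), (380,266), (291,252) and (356,281). I'll triangulate these.

```bash
sed -i 's/^TILE=.*/TILE=((0,120,40),(14,255,255));DECK=((15,90,60),(24,255,255))/' h.py; python3 - <<'E'
from h import *
t=dict(np.load("top0.npz"));s=dict(np.load("scene0.npz"))
S=[(214.5,328.8),(261.8,281.2),(295,287.5),(251.3,337.5)]
U=[[203.1,247.3],[280.2,221.6],[290.3,251.9],[213.2,277.6]]
for a,b in zip(U,S):print("tile",*tri(t,a,s,b))
b=cv2.boxPoints(cv2.minAreaRect(seg(t,*DECK,(310,200,370,310)).astype(np.float32)));print(b)
b=sorted(b.tolist(),key=lambda p:p[1]);b=sorted(b[:2])+sorted(b[2:])
for a,c in zip(b,[(291.3,252.5),(313.8,241.3),(355.5,281.3),(379.5,265.5)]):print("deck",*tri(t,a,s,c))
print(pose(t,DECK,.03,(310,200,370,310)),pose(t,TILE,.014,(190,200,310,300)))
E
```

```text
tile [0.55066288 0.21786307 0.01207759] 0.0019080663242374972
tile [0.59530427 0.08649717 0.01090329] 0.00037380663624554536
tile [0.54327575 0.06922252 0.01130986] 0.0004639925817763899
tile [0.49946508 0.20049258 0.01184132] 0.00015354275106629938
[[321.1949  293.12778]
 [324.38977 213.25557]
 [359.6134  214.66452]
 [356.41852 294.53674]]
deck [0.60671681 0.00961781 0.02679868] 0.002823940388139148
deck [ 0.6060175  -0.04872556  0.02600513] 0.001726222485047423
deck [0.47299097 0.01625882 0.02401369] 0.00021055213533768688
deck [ 0.47080186 -0.04251347  0.02738593] 0.0002895608304020844
(array([539.1, -16.1]), 134.2, 59.2, 87.21) (array([547.2, 143.4]), 138.6, 54.9, 18.42)
```

Both views agree. The tile centre is at (547,143), turned +18.4°, and the bridge centre is at (539,-16), with its passage at -2.8°. The tile is already on the passage line and only needs about -21° of turn. I'll lower the open fingers astride it, turn it with a couple from the two fingers, then push its end.

>>> jog_arm:
  motion:
    - {"offset": [-56,63,9],"roll": -0.124,"hand": 87.6}
    - {"offset": [-84,94,13],"roll": -0.22,"hand": 87.6}
    - {"offset": [-112,126,17],"roll": -0.32,"hand": 87.6}
    - {"offset": [-140,157,22],"roll": -0.42,"hand": 87.6}
    - {"offset": [-168,188,26],"roll": -0.5,"hand": 87.6}
    - {"offset": [-196,220,30],"roll": -0.6,"hand": 87.6}
    - {"offset": [-224,251,35],"roll": -0.7,"hand": 87.6}
    - {"offset": [-252,282,39],"roll": -0.8,"hand": 87.6}
    - {"offset": [-280,314,43],"roll": -0.9,"hand": 87.6}
    - {"offset": [-308,345,48],"roll": -1.0,"hand": 87.6}
    - {"offset": [-336,376,52],"roll": -1.1,"hand": 87.6}
    - {"offset": [-364,408,56],"roll": -1.2,"hand": 87.6}
    - {"offset": [-392,439,61],"roll": -1.236,"hand": 87.6}
    - {"offset": [-420,470,65],"roll": -1.236,"hand": 87.6}
    - {"offset": [-448,502,69],"roll": -1.236,"hand": 87.6}
    - {"offset": [-476,533,74],"roll": -1.236,"hand": 87.6}
    - {"offset": [-504,564,78],"roll": -1.236,"hand": 87.6}
    - {"offset": [-532,596,82],"roll": -1.236,"hand": 87.6}
    - {"offset": [-560,627,87],"roll": -1.236,"hand": 87.6}
    - {"offset": [-563,630,87],"roll": -1.236,"hand": 87.6}

```text
clock: 1.77
tool_pos: [0.5404, 0.1299, 0.1517]
orientation: [180.0, -0.0, -90.0]
force: [0.4, -0.3, 0.3]
opening: 0.0872
```

```bash
cat >> h.py <<'E'
def off(o,x,y,z,yaw):  # world target mm -> tool offset mm, roll rad
    from scipy.spatial.transform import Rotation as R
    r=R.from_euler("xyz",o["orientation"],degrees=True)
    d=r.inv().apply(np.array([x,y,z])-1000*o["tool_pos"])
    return d.round(1),round(-np.radians((yaw-o["orientation"][2]+180)%360-180),3)
E
python3 - <<'E'
from plant import ctrl
from h import *
o=ctrl.get_obs();print(o["clock"],o["tool_pos"],o["orientation"],o["joint_pos"],o["force"])
print(off(o,547,143,17,-90))
E
```

```text
1.7667 [0.54037446 0.1298804  0.15174425] [ 1.79979320e+02 -4.63671666e-03 -8.99804392e+01] [ 3.36980259e+01  1.35774415e+01 -2.12517444e+01 -9.26779649e-03
 -5.51905950e+01 -3.36731742e+01] [ 0.367356   -0.32686667  0.32891554]
(array([-13.1,  -6.7, 134.7]), np.float64(0.0))
```

>>> jog_arm:
  motion:
    - {"offset": [0,0,25],"roll": 0,"hand": 87.6}
    - {"offset": [0,0,50],"roll": 0,"hand": 87.6}
    - {"offset": [0,0,75],"roll": 0,"hand": 87.6}
    - {"offset": [0,0,90],"roll": 0,"hand": 87.6}
    - {"offset": [0,0,90],"roll": 0,"hand": 87.6}
    - {"offset": [0,0,90],"roll": 0,"hand": 87.6}
    - {"offset": [0,0,90],"roll": 0,"hand": 87.6}

```text
clock: 2.35
tool_pos: [0.5409, 0.128, 0.0631]
orientation: [-179.9, 0.0, -90.0]
force: [-0.3, 0.1, 0.7]
opening: 0.0878
```

```bash
python3 - <<'E'
from plant import ctrl,cams
from h import *
o=ctrl.get_obs();print(o["tool_pos"],o["orientation"])
print(off(o,547,143,17,-90))
s=cams.snapshot("wrist");cv2.imwrite("pics/w1.png",s["img"][:,:,::-1])
E
```

```text
[0.54092494 0.12800889 0.06307652] [-1.79944998e+02  1.51806742e-02 -8.99855229e+01]
(array([-15. ,  -6. ,  46.1]), np.float64(0.0))
```

View pics/w1.png

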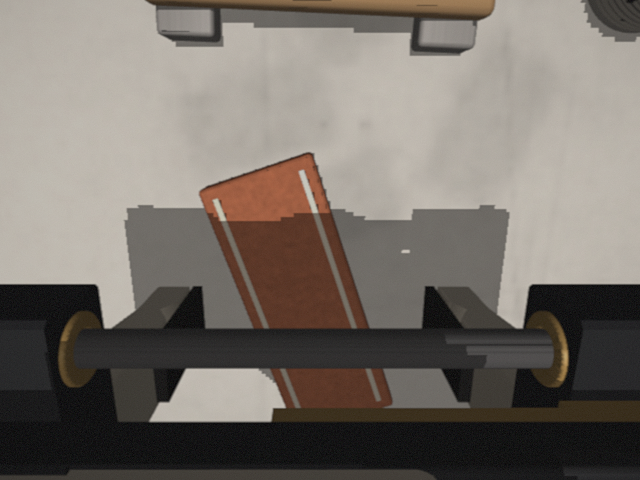

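The tile lies between the open fingers, from about (200,190) to (390,405). I'll centre on it, lower, then turn.

>>> jog_arm:
  motion:
    - {"offset": [-15,-6,0],"roll": 0,"hand": 87.6}
    - {"offset": [-15,-6,15],"roll": 0,"hand": 87.6}
    - {"offset": [-15,-6,30],"roll": 0,"hand": 87.6}
    - {"offset": [-15,-6,40],"roll": 0,"hand": 87.6}
    - {"offset": [-15,-6,45],"roll": 0,"hand": 87.6}
    - {"offset": [-15,-6,45],"roll": 0,"hand": 87.6}
    - {"offset": [-15,-6,45],"roll": 0,"hand": 87.6}

```text
clock: 2.98
tool_pos: [0.5466, 0.1429, 0.0176]
orientation: [-180.0, 0.0, -90.0]
force: [0.7, -0.2, -0.3]
opening: 0.0877
```

>>> jog_arm:
  motion:
    - {"offset": [0,0,0],"roll": 0.05,"hand": 87.6}
    - {"offset": [0,0,0],"roll": 0.1,"hand": 87.6}
    - {"offset": [0,0,0],"roll": 0.15,"hand": 87.6}
    - {"offset": [0,0,0],"roll": 0.2,"hand": 87.6}
    - {"offset": [0,0,0],"roll": 0.25,"hand": 87.6}
    - {"offset": [0,0,0],"roll": 0.3,"hand": 87.6}
    - {"offset": [0,0,0],"roll": 0.35,"hand": 87.6}
    - {"offset": [0,0,0],"roll": 0.4,"hand": 87.6}
    - {"offset": [0,0,0],"roll": 0.45,"hand": 87.6}
    - {"offset": [0,0,0],"roll": 0.5,"hand": 87.6}
    - {"offset": [0,0,0],"roll": 0.55,"hand": 87.6}
    - {"offset": [0,0,0],"roll": 0.6,"hand": 87.6}
    - {"offset": [0,0,0],"roll": 0.65,"hand": 87.6}
    - {"offset": [0,0,0],"roll": 0.68,"hand": 87.6}
    - {"offset": [0,0,0],"roll": 0.68,"hand": 87.6}
    - {"offset": [0,0,0],"roll": 0.68,"hand": 87.6}

```text
clock: 4.32
tool_pos: [0.5468, 0.143, 0.018]
orientation: [-180.0, 0.1, -128.9]
force: [-0.2, 0.0, 0.8]
opening: 0.0877
```

```bash
python3 - <<'E'
from plant import ctrl,cams
from h import *
o=ctrl.get_obs();print(o["tool_pos"],o["orientation"],o["force"],o["moment"])
s=cams.snapshot("top");cv2.imwrite("pics/t1.png",cv2.resize(s["img"][100:380,100:480,::-1],None,fx=2,fy=2))
E
```

```text
[0.5468198  0.14303128 0.01800879] [-1.79970052e+02  7.56974806e-02 -1.28898256e+02] [-0.2292321   0.01961933  0.78665169] [ 0.08253991 -0.03539621  0.00613145]
```

View pics/t1.png

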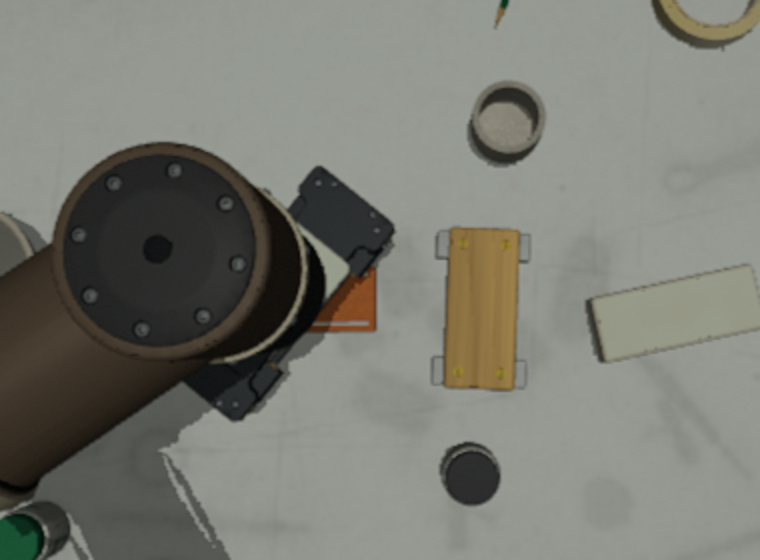

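The tile's visible end at crop (376,266–330) is now nearly square to the image. About 3° more is needed, then I'll lift and measure.

>>> jog_arm:
  motion:
    - {"offset": [0,0,0],"roll": 0.03,"hand": 87.6}
    - {"offset": [0,0,0],"roll": 0.052,"hand": 87.6}
    - {"offset": [0,0,0],"roll": 0.052,"hand": 87.6}
    - {"offset": [0,0,0],"roll": 0.0,"hand": 87.6}
    - {"offset": [0,0,0],"roll": -0.1,"hand": 87.6}
    - {"offset": [0,0,-20],"roll": -0.1,"hand": 87.6}
    - {"offset": [0,0,-60],"roll": -0.1,"hand": 50}
    - {"offset": [0,0,-100],"roll": -0.2,"hand": 30}
    - {"offset": [-25,30,-100],"roll": -0.3,"hand": 20}
    - {"offset": [-50,60,-100],"roll": -0.4,"hand": 20}
    - {"offset": [-75,90,-100],"roll": -0.5,"hand": 20}
    - {"offset": [-95,120,-100],"roll": -0.6,"hand": 20}
    - {"offset": [-95,120,-100],"roll": -0.68,"hand": 20}
    - {"offset": [-95,120,-100],"roll": -0.68,"hand": 20}

```text
clock: 5.53
tool_pos: [0.512, 0.2939, 0.117]
orientation: [180.0, -0.0, -89.6]
force: [-0.3, -0.4, 0.2]
opening: 0.04
```

```bash
python3 - <<'E'
from plant import ctrl,cams
from h import *
o=ctrl.get_obs();print(o["tool_pos"],o["orientation"],o["opening"])
s=cams.snapshot("top");cv2.imwrite("pics/t2.png",cv2.resize(s["img"][100:380,100:480,::-1],None,fx=2,fy=2))
print(pose(s,TILE,.014,(190,200,310,300)),pose(s,DECK,.03,(310,200,370,310)))
E
```

```text
[0.51197595 0.29394863 0.11703315] [ 1.79991346e+02 -1.87745790e-03 -8.95697050e+01] 0.0400423558662756
(array([547.3, 143.6]), 138.5, 55.1, -2.64) (array([539.1, -16.1]), 134.2, 59.2, 87.21)
```

View pics/t2.png

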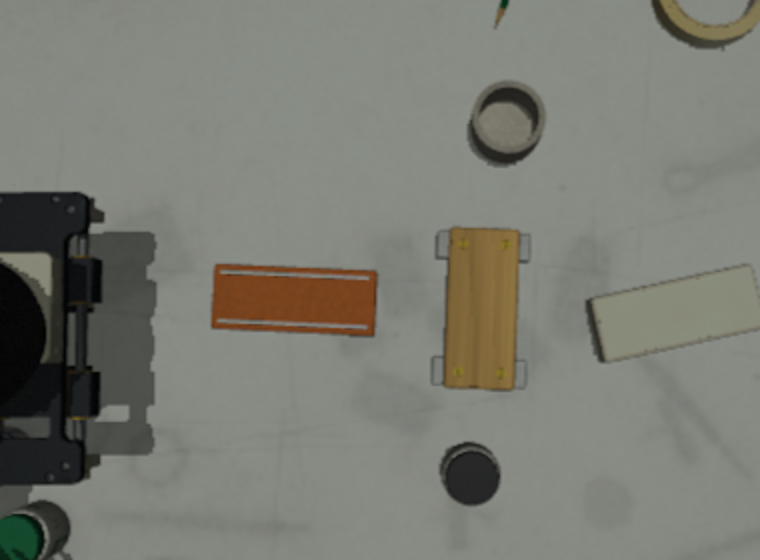

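The tile is now centred at (547.3,143.6) at -2.6°, in line with the passage. The bridge hasn't moved. Next I'll go behind the +y end.

```bash
python3 - <<'E'
from plant import ctrl
from h import *
o=ctrl.get_obs();print(o["joint_pos"],off(o,552.2,247.5,17,-92.8))
E
```

```text
[ 4.87171554e+01  1.86436366e+01 -1.92666474e+01 -1.01535242e-02
 -5.21302177e+01 -4.86577225e+01] (array([ 45.2, -40.1,  99.9]), np.float64(0.05))
```

>>> jog_arm:
  motion:
    - {"offset": [15,-20,0],"roll": 0.03,"hand": 20}
    - {"offset": [40,-40,0],"roll": 0.056,"hand": 20}
    - {"offset": [40,-40,25],"roll": 0.056,"hand": 20}
    - {"offset": [40,-40,50],"roll": 0.056,"hand": 20}
    - {"offset": [40,-40,75],"roll": 0.056,"hand": 20}
    - {"offset": [40,-40,90],"roll": 0.056,"hand": 20}
    - {"offset": [40,-40,98],"roll": 0.056,"hand": 20}
    - {"offset": [40,-40,98],"roll": 0.056,"hand": 20}
    - {"offset": [40,-40,98],"roll": 0.056,"hand": 20}

```text
clock: 6.33
tool_pos: [0.5531, 0.2515, 0.0194]
orientation: [180.0, -0.0, -93.3]
force: [0.6, 0.8, 0.1]
opening: 0.0199
```

```bash
python3 - <<'E'
from plant import ctrl
from h import *
o=ctrl.get_obs();print(o["tool_pos"],o["orientation"],o["opening"])
u=np.array([.0487,.9988]);b=np.array([539.1,-16.1])
for d in(110,95,80):print(d,off(o,*(b+d*u),17,-92.8))
E
```

```text
[0.55308437 0.25145373 0.01938392] [ 1.79993370e+02 -2.53451533e-02 -9.33121068e+01] 0.019925471559079838
110 (array([157.9,  -0.5,   2.5]), np.float64(-0.009))
95 (array([172.9,  -0.6,   2.5]), np.float64(-0.009))
80 (array([187.9,  -0.8,   2.5]), np.float64(-0.009))
```

>>> jog_arm:
  motion:
    - {"offset": [10,0,2],"roll": -0.009,"hand": 20}
    - {"offset": [18,0,2],"roll": -0.009,"hand": 20}
    - {"offset": [22,0,2],"roll": -0.009,"hand": 20}
    - {"offset": [25,0,2],"roll": -0.009,"hand": 20}
    - {"offset": [28,0,2],"roll": -0.009,"hand": 20}
    - {"offset": [31,0,2],"roll": -0.009,"hand": 20}
    - {"offset": [35,0,2],"roll": -0.009,"hand": 20}
    - {"offset": [39,0,2],"roll": -0.009,"hand": 20}
    - {"offset": [43,0,2],"roll": -0.009,"hand": 20}
    - {"offset": [47,0,2],"roll": -0.009,"hand": 20}
    - {"offset": [51,0,2],"roll": -0.009,"hand": 20}
    - {"offset": [55,0,2],"roll": -0.009,"hand": 20}
    - {"offset": [59,0,2],"roll": -0.009,"hand": 20}
    - {"offset": [63,0,2],"roll": -0.009,"hand": 20}
    - {"offset": [67,0,2],"roll": -0.009,"hand": 20}
    - {"offset": [71,0,2],"roll": -0.009,"hand": 20}
    - {"offset": [74,0,2],"roll": -0.009,"hand": 20}
    - {"offset": [76,0,2],"roll": -0.009,"hand": 20}
    - {"offset": [77,0,2],"roll": -0.009,"hand": 20}
    - {"offset": [77,0,2],"roll": -0.009,"hand": 20}

```text
clock: 8.0
tool_pos: [0.5482, 0.1748, 0.017]
orientation: [180.0, -0.0, -92.7]
force: [-0.2, 0.4, 0.0]
opening: 0.0204
```

```bash
python3 - <<'E'
from plant import ctrl,cams
from h import *
o=ctrl.get_obs();print(o["tool_pos"],o["orientation"],o["force"])
u=np.array([.0487,.9988]);b=np.array([539.1,-16.1])
for d in(110,95,80):print(d,off(o,*(b+d*u),17,-92.8))
s=cams.snapshot("top");cv2.imwrite("pics/t3.png",cv2.resize(s["img"][100:380,100:480,::-1],None,fx=2,fy=2))
print(pose(s,TILE,.014,(190,200,325,300)),pose(s,DECK,.03,(310,200,370,310)))
E
```

```text
[0.54819286 0.17477775 0.01704053] [ 1.79971842e+02 -2.53892837e-02 -9.27081429e+01] [-0.23051827  0.40434767  0.00484359]
110 (array([81.1, -0.1,  0.1]), np.float64(0.002))
95 (array([96.1, -0.1,  0.1]), np.float64(0.002))
80 (array([ 1.111e+02, -1.000e-01,  1.000e-01]), np.float64(0.002))
(array([543.9,  89.1]), 129.9, 55.1, -2.75) (array([539.2, -16.1]), 134.1, 59.2, 87.21)
```

View pics/t3.png

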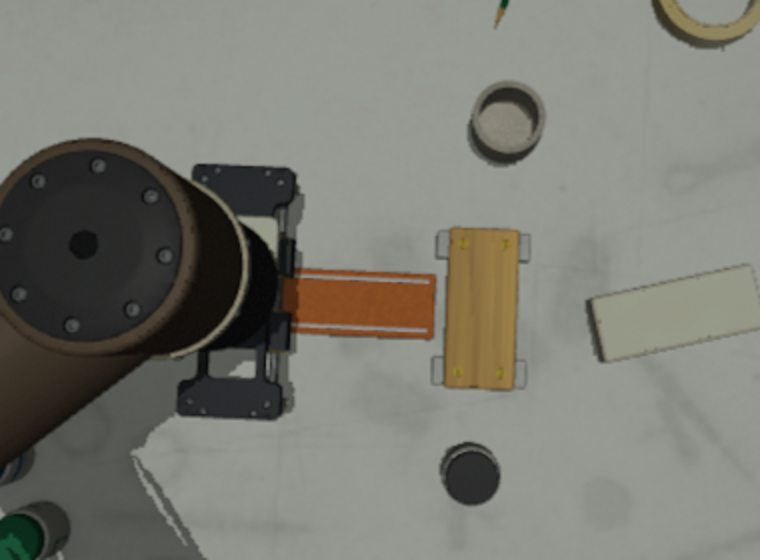

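The tile is entering straight at -2.75°, between the rails, and the bridge is still. I'll continue to about 12 mm short.

>>> jog_arm:
  motion:
    - {"offset": [3,0,0],"roll": 0,"hand": 20}
    - {"offset": [8,0,0],"roll": 0,"hand": 20}
    - {"offset": [13,0,0],"roll": 0,"hand": 20}
    - {"offset": [18,0,0],"roll": 0,"hand": 20}
    - {"offset": [23,0,0],"roll": 0,"hand": 20}
    - {"offset": [28,0,0],"roll": 0,"hand": 20}
    - {"offset": [34,0,0],"roll": 0,"hand": 20}
    - {"offset": [40,0,0],"roll": 0,"hand": 20}
    - {"offset": [46,0,0],"roll": 0,"hand": 20}
    - {"offset": [52,0,0],"roll": 0,"hand": 20}
    - {"offset": [58,0,0],"roll": 0,"hand": 20}
    - {"offset": [64,0,0],"roll": 0,"hand": 20}
    - {"offset": [70,0,0],"roll": 0,"hand": 20}
    - {"offset": [76,0,0],"roll": 0,"hand": 20}
    - {"offset": [82,0,0],"roll": 0,"hand": 20}
    - {"offset": [88,0,0],"roll": 0,"hand": 20}
    - {"offset": [93,0,0],"roll": 0,"hand": 20}
    - {"offset": [96,0,0],"roll": 0,"hand": 20}
    - {"offset": [98,0,0],"roll": 0,"hand": 20}
    - {"offset": [98,0,0],"roll": 0,"hand": 20}

```text
clock: 9.72
tool_pos: [0.5437, 0.0769, 0.0172]
orientation: [180.0, -0.0, -92.7]
force: [1.3, 0.4, 0.2]
opening: 0.0202
```

```bash
cat > m.py <<'E'
from plant import ctrl,cams
from h import *
import sys
o=ctrl.get_obs();print(o["clock"],o["tool_pos"],o["orientation"],o["force"])
s=cams.snapshot("top");cv2.imwrite(sys.argv[1],cv2.resize(s["img"][100:380,100:480,::-1],None,fx=2,fy=2))
d=pose(s,DECK,.03,(310,200,370,310));print(d)
a=np.radians(d[3]-90);u=np.array([-np.sin(a),np.cos(a)]);v=np.array([u[1],-u[0]])
for box in((365,200,400,300),(270,200,318,300)):
    try:
        p=np.array([atz(s,q,.014)*1000 for q in seg(s,*TILE,box)])-d[0]
        print("tile side: along",(p@u).min().round(1),(p@u).max().round(1),"across",(p@v).min().round(1),(p@v).max().round(1),"rect",pose(s,TILE,.014,box)[1:])
    except ValueError: print("none")
E
python3 m.py pics/t4.png
```

```text
9.7167 [0.5437335  0.0769082  0.01717808] [ 1.79991755e+02 -8.32065671e-03 -9.27119160e+01] [1.32948202 0.3569299  0.16123053]
(array([539.1, -16. ]), 134.1, 60.1, 87.62)
tile side: along -58.1 -42.0 across -27.3 27.4 rect (54.7, 15.4, 89.43)
tile side: along 38.2 55.8 across -27.0 27.7 rect (54.7, 17.1, 89.88)
```

The leading end is at -58 mm along, with the target about -69.5. The tile is centred across the passage. I'll make the last 11.5 mm slowly and then withdraw.

>>> jog_arm:
  motion:
    - {"offset": [2,0,0],"roll": 0,"hand": 20}
    - {"offset": [4,0,0],"roll": 0,"hand": 20}
    - {"offset": [6,0,0],"roll": 0,"hand": 20}
    - {"offset": [8,0,0],"roll": 0,"hand": 20}
    - {"offset": [9.5,0,0],"roll": 0,"hand": 20}
    - {"offset": [10.5,0,0],"roll": 0,"hand": 20}
    - {"offset": [11.5,0,0],"roll": 0,"hand": 20}
    - {"offset": [11.5,0,0],"roll": 0,"hand": 20}
    - {"offset": [11.5,0,0],"roll": 0,"hand": 20}
    - {"offset": [5,0,0],"roll": 0,"hand": 20}
    - {"offset": [-15,0,0],"roll": 0,"hand": 20}
    - {"offset": [-40,0,-5],"roll": 0,"hand": 20}
    - {"offset": [-75,0,-20],"roll": 0,"hand": 20}
    - {"offset": [-110,0,-40],"roll": 0,"hand": 20}
    - {"offset": [-140,0,-60],"roll": 0,"hand": 20}
    - {"offset": [-165,0,-80],"roll": 0,"hand": 20}
    - {"offset": [-165,0,-80],"roll": 0,"hand": 20}
    - {"offset": [-165,0,-80],"roll": 0,"hand": 20}

```text
clock: 11.27
tool_pos: [0.5518, 0.2442, 0.0981]
orientation: [-179.9, 0.1, -92.6]
force: [0.7, -0.3, -0.9]
opening: 0.0199
```

```bash
python3 m.py pics/t5.png
```

```text
11.2667 [0.55176538 0.24423883 0.09810826] [-1.79908557e+02  9.04771711e-02 -9.25664063e+01] [ 0.72188214 -0.31492243 -0.8597871 ]
(array([539.1, -16.1]), 134.2, 60.2, 87.44)
tile side: along -68.9 -41.8 across -27.1 27.6 rect (54.7, 25.7, 89.43)
tile side: along 38.2 69.6 across -27.2 27.5 rect (54.7, 30.7, 89.86)
```

View pics/t5.png

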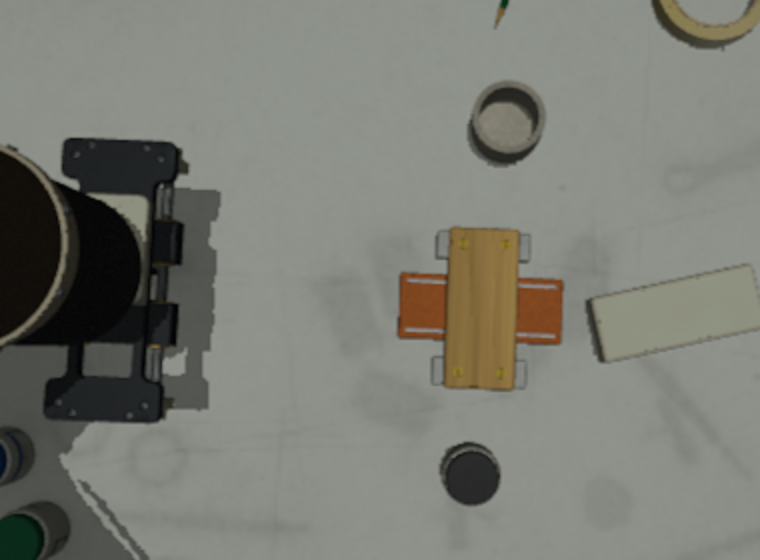

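The tile sticks out equally, with ends at -68.9 and +69.6 mm, and it is centred across the passage. The bridge, block, cup and jar haven't moved and the arm is clear.

```bash
python3 -c "
from plant import order;print(order.close_job())"
```

```text
the job is handed in; nothing more can be done
None
```

The tile is under the bridge and centred, and the job is handed in. It took about 11 s of the 54 s allowed, and no verdict is reported. I turned the tile about 21° on the table with the open fingers astride it. I then pushed its end with two fingertips, straight along the passage, and drew the arm back clear.

The last check, from the top camera:
- **Along the passage:** the tile's ends are at -68.9 and +69.6 mm from the bridge's centre, so it is about 0.4 mm off centre (limit 10 mm).
- **Across the passage:** it is about 0.2 mm off centre (limit 15 mm).
- **Angle:** the sides look parallel to the passage within about 0.5°.
- **Other things:** the bridge's measured centre is unchanged. The block, cup and jar show no movement by eye.
- **Forces:** wrist readings at the end of each move stayed below about 1.5 N. I did not read the force during the pushes.

Two checks disagreed slightly. Heights triangulated from the two fixed cameras came out 2–6 mm below the stated ones, more than the 2 mm calibration accounts for, so I used the stated heights. The bridge angle read within 0.4° of its first value in all pictures, and I put that down to image noise.

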